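# Lock the card terminal into its counter stand with the flat screwdriver

## Robot

A 6-joint arm with a two-finger parallel gripper is mounted at the origin on the work surface. World frame = base frame: x ahead of the robot, y to its left, z up, the work surface at z = 0. Lengths are in m, angles in degrees, forces in N, time in s.
With the tool pointing down it reaches from about 0.3 to 0.75 m from the base axis. Payload 8.5 kg.
Tool frame: the origin (TCP) lies on the centre line of the jaws, within the pads' length; the fingertips stand 22 mm ahead of it and the grasp point (between the pads) lies 3 mm ahead of it; z points along the fingers, y is the line along which they close (so a half turn about z gives the same grasp; the last joint's range is limited). The gripper opens to 88 mm and grips with 3 to 60 N. Pads are 18 mm wide; open, the fingers measure 123 mm over their backs; the gripper's body (75 mm by 187 mm) begins 45 mm behind the grasp point.
Start: joints at [63.008, 21.807, 74.336, -0, 83.858, -12.336], TCP at [0.139, 0.532, 0.261] pointing down, gripper open.
Joint ranges: [-178.18, 178.18], [-50.72, 133.34], [12.68, 142.11], [-81.47, 261.47], [9.98, 163.14], [-165.26, 165.26]. Speed limits (degrees/s): [136.94, 136.94, 180, 180, 180, 180].

## Interface

Orientations are given as [roll, pitch, yaw] about the fixed x, y, z axes, in that order (R = Rz(yaw) Ry(pitch) Rx(roll)).
In Python, from workcell import arm gives the robot as it stands. The module is installed in compiled form; this text tells all that it offers.
- The arm moves only by the tool jog_arm, never from a script. Its argument "steps" is a list of rows, each a list of 7 numbers: the turn, a rotation vector about the tool's x, y, z normalised to -1 to 1, where 1 is 45 degrees, then the shift along the tool's x, y, z normalised to -1 to 1, where 1 is 0.1 m, then the closure, from -1 (fully open) to 1 (shut), so that 0 is half open. A call has exactly 10 rows; each row is the pose to reach, as a shift and turn from the pose commanded when the call began, along the tool's axes at that moment; what a row does not reach only later rows make up. A row lasts 1/8 s, in which the tool goes at most 62.5 mm and 10.7 degrees, less where a joint would pass 70% of its speed; a pose out of reach is approached as far as the arm can. A call with a number of a shift or a turn outside -1 to 1 is refused whole. A call with a gripper value outside its range is refused whole. The fingers move at their own pace and stop on an object; "newtons" is the grip in N (left out, the last holds). Time passes only in rows, so rows that repeat a pose let the fingers close, or fill a call up. It gives the time, the measured TCP pose, the force, the opening and the grip force at its end, in the units of the state.
- arm.observe(): the state, without advancing time (a new reading comes with each control period).
- arm.read_camera(name): name is "side" or "top"; returns (picture, depth): 420x560x3 uint8, blue, green, red; 420x560 float32, m along the optical axis (not along the pixel's ray), 0 where there is no reading.
- arm.camera_params(name): a dict with "mtx" (3x3 intrinsics, pixels), "R" (3x3) and "t" (3): a world point X has camera coordinates R X + t. Camera axes: x right, y down, z forward; pixel columns grow to the right and rows downward; lengths in m; the calibration is good to about 2 mm. A picture is of the moment at which its call begins. camera_params takes no time and is no camera call.
- arm.hand_in(): hands the job in; it is judged then, once.
The state is a dict: "clock": time; "joint_positions": joint angles; "dq": joint speeds; "effort": joint torques, N m; "tcp_pos": TCP position; "tcp_rot": TCP orientation; "wrist_force": force on the tool from outside, world axes, zero at the start; "torque": the same for the moment, N m; "finger_gap": finger opening in m; "gripper_force": force on a finger pad.
Only numpy, scipy, OpenCV 4.12 (cv2) and the standard library are available. Lean on these libraries where they do the work, as an engineer would, in place of code of your own. Each camera call takes 0.05 s, during which the arm holds its last target. There are 200 camera calls.

## Task

Mount the card terminal on the sloping cradle of its counter stand, screen up, keypad end down against the lower lip, flat between the side cheeks. Then take the flat-bladed screwdriver from the tool rack, find the slot in the catch at the top of the cradle by turning the blade lightly until it drops in, and turn it clockwise to its stop so that the catch's tongue locks over the terminal's head end; do not mark the terminal with the screwdriver or move the catch with the fingers. Stand the screwdriver back in its hole in the rack and leave the other things on the desk and in the rack as they are.

Things in the scene. Friction and masses are not known exactly. Their poses are not given: they have to be found in the camera images.
- stand: Heavy dark counter stand, fixed to the desk: foot plate 190 x 140 x 8 mm with a pedestal that carries the cradle. Origin on the desk under the stand; x points from the cradle's low end to its high end (level), z up.
- cradle: Grey cradle plate, 212 x 84 x 5 mm, fixed on the stand, sloping 30 degrees: low end nearer the robot, upper face looking up and back at the robot. Origin on the upper face, mid-width, at the stopping face of the lower lip (lip: 64 mm wide, 16 mm high, at x below 0). x up the slope, y across it, z square out of the plate.
- cradle_seat (a point): Where the centre of the terminal's underside belongs: cradle x = 75 mm, y = 0, z = 0, axes as the cradle. Four side cheeks 11 mm high stand at cradle x = 10 to 40 and 112 to 142 mm, 71 mm apart inside, flaring to 79 mm at the tops; between x = 40 and 112 mm there are none, so fingers can reach down beside the terminal there.
- terminal: White card terminal, 150 (x) x 66 (y) x 26 (z) mm, 280 g, lying screen up on the desk. Origin: centre of its underside. x points to the head end (dark screen half); the keypad half is at -x. z comes out of the screen side.
- terminal_head (a point): Middle of the terminal's head end face, 75 mm from the terminal's origin along its x, 13 mm above its underside. Axes as the terminal.
- catch (a joint): Steel quarter-turn catch, angle in rad, on a pivot square to the plate at cradle x = 182 mm, y = 0. Grows as it is turned clockwise (looking down on the slot). Starts open at 0.05 to 0.45, tongue to the side (cradle -y); 1.70 is the stop, tongue straight down the slope over the terminal's head end. Stiff (0.06 N m friction), stays where it is left.
- catch_slot (a point): Centre of the floor of the straight slot in the catch's round head, on the pivot, 34.5 mm above the plate; turns with the catch. x along the slot and along the tongue to its free end, z out of the slot (parallel to cradle z, 30 degrees off vertical). Head 26 mm across, slot right across it, 4 mm wide, 5 mm deep, mouth bevelled to 7 mm; head's top face at z = 5 mm.
- catch_end (a point): Free end of the catch's tongue, 46 mm from the pivot, at half its thickness. The tongue is 16 mm wide and 5 mm thick, its underside 28.5 mm above the cradle plate (2.5 mm clear of a seated terminal), and overlaps the terminal by 14 mm when closed.
- rack: Wooden tool rack, fixed: a plate 85 (x) x 222 (y) x 12 mm whose top is 100 mm above the desk, on two end boards. Three 21 mm through holes in a row at y = -72, 0 and +72 mm, x = 0, with 1.5 mm bevels, one tool in each; which tool is in which hole varies. Origin on the desk under the middle hole, z up.
- screwdriver: Flat screwdriver, 178 mm, 150 g: tallest tool in the rack, square black handle, upright, collar resting on the rack plate. Origin: middle of the blade's tip; z to the handle, x along the blade's width, y across it. Blade 12 x 2 mm to z = 14, round shaft 9 mm to z = 90, collar 36 mm across z = 90 to 98, handle 28 x 28 mm square, flats facing x and y, z = 98 to 178 mm.
- blade_tip (a point): Middle of the blade's tip, the same point and axes as the screwdriver's origin. In the slot the blade has about 0.17 rad of play each way, so the driver must turn that much past the angle the catch is to reach.
- cross_driver: Bystander in the rack: smaller cross-head driver with a round grey handle 24 mm in diameter, 15 mm radius collar, top 152 mm above its origin. Origin 90 mm below the rack's plate top, on its axis.
- awl: Bystander in the rack: awl with a mushroom-shaped wooden handle 30 mm in diameter, top 147 mm above its origin. Origin 90 mm below the rack's plate top, on its axis.
- twine_spool: Bystander: spool of jute twine standing on the desk, 70 mm in diameter, 110 mm high, loose. Origin: centre of its underside.
- tape_dispenser: Bystander: black desk tape dispenser, 150 x 64 mm, 88 mm high, loose. Origin: centre of its underside.

How it is judged:
By the outcome, as a careful person would: the job done as asked, in the order asked, and still so for the second after the job is handed in, with the robot touching nothing.
It also fails if it takes over 67 s, if anything falls off the work surface, if the arm or the gripper's body presses on something with over 40 N, if the wrist force passes 120 N, or if a joint passes its speed limit or range.

## Working session

There is one attempt and no reset: what is moved stays moved. The work goes in short steps, Python scripts to look and compute and a tool call to move; the robot and the scene stay as the last step left them, time stands still between calls to the robot, and variables do not carry over. Pictures are saved under pics/ and viewed, at most 11 in all, crops included, and the job is handed in when it is done.

Besides the shell and the picture viewer there is one more tool, called after "Emit:" as name(argument=value, ...), one argument or row to a line, values as JSON. jog_arm: Moves the arm, as the interface text tells. Its arguments: {"type":"object","properties":{"steps":{"type":"array","items":{"type":"array","items":{"type":"number","minimum":-1,"maximum":1}}},"newtons":{"type":"number"}},"required":["steps"]}

```bash
mkdir -p pics
python3 - <<'E'
from workcell import arm
import cv2,numpy as np
for n in("top","side"):
    p,d=arm.read_camera(n); cv2.imwrite(f"pics/{n}0.png",p); np.savez(f"{n}0.npz",p=p,d=d)
    c=arm.camera_params(n); print(n,c["mtx"],c["R"],c["t"],-c["R"].T@c["t"])
print(arm.observe())
E
```

```text
top [[453.88822247   0.         273.77520176]
 [  0.         453.88822247 218.47147889]
 [  0.           0.           1.        ]] [[ 2.80790776e-02 -9.99600981e-01  3.07324681e-03]
 [-9.93873979e-01 -2.82467079e-02 -1.06848665e-01]
 [ 1.06892839e-01 -5.42080817e-05 -9.94270546e-01]] [0.01415168 0.5981707  1.21577487] [0.4641513  0.03110829 1.27267939]
side [[401.58058411   0.         274.15610867]
 [  0.         401.58058411 206.97094522]
 [  0.           0.           1.        ]] [[-0.7098407  -0.70433809  0.00583319]
 [-0.48144147  0.47912444 -0.73393043]
 [ 0.51414034 -0.52378203 -0.6791996 ]] [0.44445859 0.37211322 0.69602499] [0.13679101 0.49932596 0.7432525 ]
{'clock': 0.1, 'joint_positions': array([ 6.30066930e+01,  2.18371055e+01,  7.43779475e+01, -6.88133832e-04,
        8.38590931e+01, -1.23383782e+01]), 'dq': array([-0.02064573, -0.12231351, -0.20002875, -0.01268934,  0.01477002,
        0.07789186]), 'effort': array([ 5.40108274e-03, -4.38645458e+01, -2.24914259e+01,  7.15832273e-02,
        3.41774302e-02, -7.37619212e-05]), 'tcp_pos': array([0.13907479, 0.53189782, 0.26021423]), 'tcp_rot': array([-1.79927420e+02, -1.51756136e-02,  1.65345136e+02]), 'wrist_force': array([-0.26380319, -0.37858846,  0.12543523]), 'torque': array([-0.01278871, -0.04633937, -0.01827421]), 'gripper_force': 0.0, 'finger_gap': 0.08799893882957277}
```

View pics/top0.png

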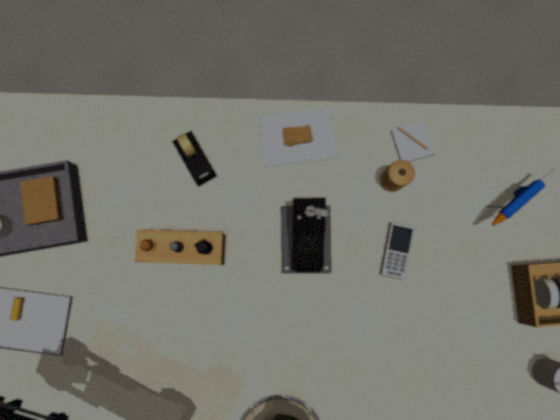

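View pics/side0.png

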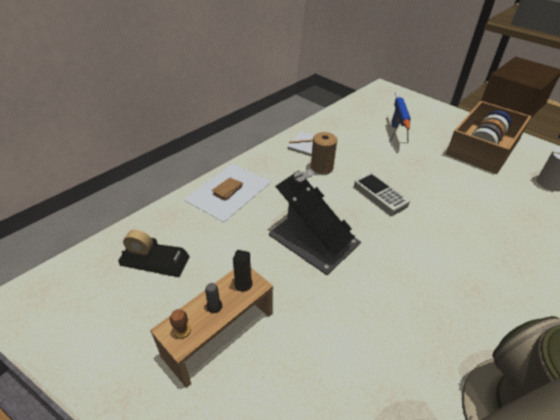

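The top view shows the terminal at (397,250), screen end up in the image, the stand at (308,240) with its catch at (315,211), and the rack at (180,246). The screwdriver is in the right hole at (204,247). The spool is at (398,175) and the tape dispenser at (194,158). The side view agrees.

```bash
cat > h.py <<'E'
import numpy as np,cv2
from workcell import arm
from scipy.spatial.transform import Rotation as Ro
def cloud(n,d):
    c=arm.camera_params(n);v,u=np.mgrid[:d.shape[0],:d.shape[1]]
    r=np.stack([u,v,np.ones_like(u)],-1)@np.linalg.inv(c["mtx"]).T
    return (r*d[...,None]-c["t"])@c["R"]
def proj(n,X):
    c=arm.camera_params(n);q=c["mtx"]@(c["R"]@np.asarray(X,float)+c["t"]);return q[:2]/q[2]
def ray(n,u,v,z):
    c=arm.camera_params(n);r=c["R"].T@np.linalg.inv(c["mtx"])@[u,v,1];o=-c["R"].T@c["t"]
    return o+r*(z-o[2])/r[2]
def rect(P):
    (x,y),(w,h),a=cv2.minAreaRect((P[:,:2]*1000).astype(np.float32)); return np.round([x,y,w,h,a],1)
E
python3 - <<'E'
from h import *
Z=np.load("top0.npz");d=Z["d"];p=Z["p"];W=cloud("top",d)
desk=W[300:400,280:380][...,2][d[300:400,280:380]>0];print("desk z",np.median(desk),desk.std())
def reg(u0,u1,v0,v1,z0,z1):
    w=W[v0:v1,u0:u1].reshape(-1,3);return w[(w[:,2]>z0)&(w[:,2]<z1)]
for nm,a in dict(term=(375,420,215,285,.015,.04),rackplate=(125,235,220,275,.09,.11),sd=(190,220,230,262,.165,.2),foot=(270,340,190,280,.004,.02)).items():
    P=reg(*a);print(nm,len(P),rect(P),np.median(P[:,2]),P.mean(0))
# terminal: dark screen vs keypad
P=W[215:285,375:420];h=P[...,2];g=p[215:285,375:420].mean(2);m=(h>.015)&(h<.04)
print("dark",P[m&(g<60)].mean(0),"bright",P[m&(g>100)].mean(0))
# cradle plane
P=reg(285,332,190,278,.05,.4);print(len(P),P[:,2].min(),P[:,2].max())
for z in np.arange(.05,.26,.02):
    q=P[abs(P[:,2]-z)<.01]; 
    if len(q):print(round(z,2),len(q),q.min(0).round(3),q.max(0).round(3),q.mean(0).round(3))
for n in("top","side"):
    p=np.load(n+"0.npz")["p"]
    c=p[185:285,270:345] if n=="top" else p[160:275,260:365]
    cv2.imwrite(f"pics/crop_{n}.png",cv2.convertScaleAbs(cv2.resize(c,None,fx=5,fy=5,interpolation=cv2.INTER_CUBIC),alpha=2))
E
```

```text
desk z -0.0011482136781139913 0.0024950441202394747
term 1335 [ 520.6 -311.5   67.7  150.    79.3] 0.02550319276008293 [ 0.51999882 -0.31042967  0.02539678]
rackplate 2427 [509.9 277.1 223.3  85.   89.6] 0.09909179516973667 [0.50946624 0.27657896 0.09919554]
sd 147 [509.1 204.4  27.7  28.4  31.2] 0.1855748861537093 [0.50880202 0.2032269  0.18483809]
foot 1107 [558.3 -56.7 249.4 191.3   0.9] 0.0071046733532991275 [ 0.54250926 -0.04684051  0.00728949]
dark [ 0.55203961 -0.31826497  0.02606532] bright [ 0.49779652 -0.30770517  0.02508107]
2253 0.0500307763687116 0.1766878575356979
0.05 259 [ 0.453 -0.103  0.05 ] [ 0.5   -0.021  0.06 ] [ 0.476 -0.061  0.055]
0.07 455 [ 0.456 -0.103  0.06 ] [ 0.534 -0.019  0.08 ] [ 0.508 -0.061  0.07 ]
0.09 440 [ 0.522 -0.1    0.08 ] [ 0.568 -0.017  0.1  ] [ 0.545 -0.059  0.09 ]
0.11 450 [ 0.554 -0.099  0.1  ] [ 0.601 -0.015  0.12 ] [ 0.579 -0.057  0.111]
0.13 328 [ 0.568 -0.1    0.12 ] [ 0.638 -0.014  0.14 ] [ 0.614 -0.05   0.131]
0.15 174 [ 0.596 -0.1    0.14 ] [ 0.641 -0.016  0.16 ] [ 0.628 -0.061  0.146]
0.17 147 [ 0.594 -0.1    0.16 ] [ 0.619 -0.045  0.177] [ 0.606 -0.066  0.167]
```

View pics/crop_top.png

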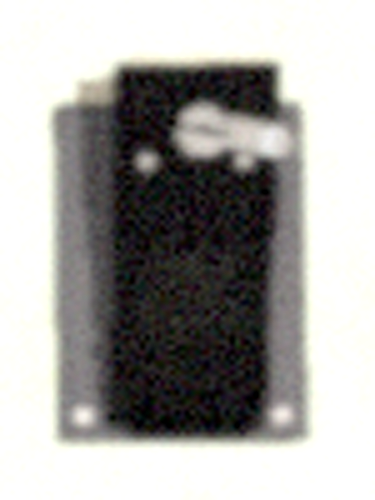

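The crop shows the catch's round head near picture pixel (311,211). Its tongue points right (-y), slightly downhill, and the slot runs along it.

Run:
```python
from h import *
Z=np.load("top0.npz");d=Z["d"];W=cloud("top",d)
P=W[190:278,280:340].reshape(-1,3);P=P[(P[:,2]>.03)]
I=P[(P[:,2]>.065)&(P[:,2]<.125)&(abs(P[:,1]+.059)<.03)]
for k in range(4):
    c=I.mean(0);n=np.linalg.svd(I-c)[2][2];n*=np.sign(n[2]);I=I[abs((I-c)@n)<.003]
print("n",n,"slope",np.degrees(np.arccos(n[2])),"yaw of downhill",np.degrees(np.arctan2(-n[1],-n[0])),len(I))
# yaw from side edges of plate
for b in np.arange(.50,.62,.03):
    q=P[(abs(P[:,0]-b)<.015)&(abs((P-c)@n)<.005)]
    print(b,np.percentile(q[:,1],[1,99]),q[:,1].mean())
Q=P[abs((P-c)@n)<.006]
for yaw in (0,1,2,3):
    a=np.radians(yaw);R=Ro.from_euler("ZY",[yaw,-30],degrees=True).as_matrix();q=(Q-c)@R
    print(yaw,[np.percentile(q[:,i],[.5,99.5]).round(4) for i in(0,1)])
R=Ro.from_euler("ZY",[1.5,-30],degrees=True).as_matrix();q=(P-c)@R
T=q[(q[:,2]>.022)&(q[:,2]<.055)&(q[:,0]>.04)];print(len(T));print((T*1000)[::6].round(0).tolist())
L=q[(q[:,2]>.008)&(q[:,2]<.02)];print("lip/cheek",(L*1000).round(0)[::6].tolist())
print("c",c)
S=np.load("side0.npz");V=cloud("side",S["d"])
q=(V[150:280,255:370].reshape(-1,3)-c)@R;k=(q[:,0]>-.15)&(q[:,0]<.15)&(abs(q[:,1])<.05)
m=q[k&(abs(q[:,2])<.004)];print("side plane",m.min(0),m.max(0),len(m),np.percentile(m[:,1],[1,99]),np.percentile(m[:,0],[1,99]))
m=q[k&(q[:,2]>.022)&(q[:,2]<.055)];print((m*1000)[::8].round(0).tolist())
```

```text
n [-0.49286905 -0.01833765  0.86991024] slope 29.551789486994096 yaw of downhill 2.1307595446744894 794
0.5 [-0.09966406 -0.01981561] -0.05957306536547823
0.53 [-0.10047292 -0.01835896] -0.05939675180091678
0.56 [-0.09825478 -0.01778631] -0.05847622621086756
0.5900000000000001 [-0.0974778 -0.0154863] -0.05587842947549552
0 [array([-0.105 ,  0.1011]), array([-0.042,  0.043])]
1 [array([-0.1052,  0.1012]), array([-0.0414,  0.0424])]
2 [array([-0.1053,  0.101 ]), array([-0.0413,  0.0416])]
3 [array([-0.1049,  0.1012]), array([-0.0423,  0.0413])]
179
[[95.0, 5.0, 31.0], [92.0, 7.0, 31.0], [93.0, -7.0, 33.0], [93.0, -2.0, 40.0], [90.0, 8.0, 39.0], [89.0, -7.0, 36.0], [87.0, 13.0, 39.0], [87.0, -2.0, 39.0], [85.0, -17.0, 33.0], [83.0, -33.0, 28.0], [82.0, 2.0, 33.0], [86.0, -12.0, 42.0], [82.0, -28.0, 31.0], [81.0, 12.0, 35.0], [79.0, -3.0, 31.0], [79.0, -18.0, 30.0], [80.0, -32.0, 34.0], [81.0, 10.0, 42.0], [78.0, -8.0, 36.0], [77.0, -23.0, 33.0], [79.0, -37.0, 37.0], [77.0, 2.0, 39.0], [75.0, -13.0, 34.0], [75.0, -27.0, 36.0], [75.0, -43.0, 33.0], [75.0, -2.0, 42.0], [71.0, -21.0, 31.0],
[... 588 characters left out ...]
 15.0], [-104.0, -3.0, 16.0], [-106.0, -19.0, 12.0]]
c [ 0.55214488 -0.05866391  0.094201  ]
side plane [-0.10848416 -0.0457789  -0.00340493] [0.10372263 0.04197106 0.00399812] 2085 [-0.04212311  0.04041186] [-0.10366036  0.10103794]
[[84.0, -41.0, 34.0], [78.0, -45.0, 35.0], [85.0, -27.0, 35.0], [75.0, -45.0, 35.0], [87.0, -14.0, 40.0], [77.0, -37.0, 35.0], [90.0, -2.0, 42.0], [80.0, -26.0, 34.0], [94.0, 7.0, 39.0], [84.0, -15.0, 35.0], [73.0, -34.0, 33.0], [88.0, 2.0, 39.0], [78.0, -20.0, 34.0], [92.0, 10.0, 35.0], [80.0, -4.0, 41.0], [70.0, -28.0, 34.0], [81.0, 4.0, 42.0], [71.0, -21.0, 34.0], [77.0, 4.0, 43.0], [81.0, 11.0, 38.0], [85.0, 10.0, 25.0], [72.0, 5.0, 42.0], [73.0, 4.0, 36.0]]
```

Emit:
jog_arm(
  steps=[
    [0,0,-0.02,-0.1,-0.12,0,-1],
    [0,0,-0.04,-0.2,-0.24,0,-1],
    [0,0,-0.06,-0.3,-0.36,0,-1],
    [0,0,-0.086,-0.4,-0.48,0,-1],
    [0,0,-0.086,-0.5,-0.6,0,-1],
    [0,0,-0.086,-0.6,-0.72,0,-1],
    [0,0,-0.086,-0.65,-0.8,0,-1],
    [0,0,-0.086,-0.73,-0.9,0,-1],
    [0,0,-0.086,-0.73,-0.9,0,-1],
    [0,0,-0.086,-0.73,-0.9,0,-1],
  ],
)

```text
clock: 1.35
tcp_pos: [0.187, 0.4267, 0.2608]
tcp_rot: [180.0, -0.0, 169.2]
wrist_force: [0.2, -0.9, 0.4]
finger_gap: 0.088
gripper_force: 0.0
```

Emit:
jog_arm(
  steps=[
    [0,0,0,-0.07,-0.1,0,-1],
    [0,0,0,-0.14,-0.2,0,-1],
    [0,0,0,-0.21,-0.3,0,-1],
    [0,0,0,-0.28,-0.4,0,-1],
    [0,0,0,-0.35,-0.5,0,-1],
    [0,0,0,-0.42,-0.6,0,-1],
    [0,0,0,-0.49,-0.7,0,-1],
    [0,0,0,-0.56,-0.8,0,-1],
    [0,0,0,-0.63,-0.9,0,-1],
    [0,0,0,-0.7,-1,0,-1],
  ],
)

```text
clock: 2.6
tcp_pos: [0.2374, 0.3145, 0.2608]
tcp_rot: [180.0, 0.0, 169.2]
wrist_force: [-0.3, -0.4, -0.6]
finger_gap: 0.0879
gripper_force: 0.0
```

Emit:
jog_arm(
  steps=[
    [0,0,0,-0.07,-0.1,0,-1],
    [0,0,0,-0.14,-0.2,0,-1],
    [0,0,0,-0.21,-0.3,0,-1],
    [0,0,0,-0.28,-0.4,0,-1],
    [0,0,0,-0.35,-0.5,0,-1],
    [0,0,0,-0.42,-0.6,0,-1],
    [0,0,0,-0.49,-0.7,0,-1],
    [0,0,0,-0.56,-0.8,0,-1],
    [0,0,0,-0.63,-0.9,0,-1],
    [0,0,0,-0.7,-1,0,-1],
  ],
)

```text
clock: 3.85
tcp_pos: [0.2874, 0.2031, 0.2608]
tcp_rot: [-180.0, -0.0, 169.2]
wrist_force: [0.2, -0.5, 0.6]
finger_gap: 0.0881
gripper_force: 0.0
```

Emit:
jog_arm(
  steps=[
    [0,0,0,-0.065,-0.1,0,-1],
    [0,0,0,-0.13,-0.2,0,-1],
    [0,0,0,-0.195,-0.3,0,-1],
    [0,0,0,-0.26,-0.4,0,-1],
    [0,0,0,-0.325,-0.5,0,-1],
    [0,0,0,-0.39,-0.6,0,-1],
    [0,0,0,-0.455,-0.7,0,-1],
    [0,0,0,-0.52,-0.8,0,-1],
    [0,0,0,-0.585,-0.9,0,-1],
    [0,0,0,-0.65,-1,0,-1],
  ],
)

```text
clock: 5.1
tcp_pos: [0.3325, 0.0927, 0.2607]
tcp_rot: [-180.0, -0.0, 169.2]
wrist_force: [-0.2, 0.3, -0.0]
finger_gap: 0.088
gripper_force: 0.0
```

Emit:
jog_arm(
  steps=[
    [0,0,0,-0.065,-0.1,0,-1],
    [0,0,0,-0.13,-0.2,0,-1],
    [0,0,0,-0.195,-0.3,0,-1],
    [0,0,0,-0.26,-0.4,0,-1],
    [0,0,0,-0.325,-0.5,0,-1],
    [0,0,0,-0.39,-0.6,0,-1],
    [0,0,0,-0.455,-0.7,0,-1],
    [0,0,0,-0.52,-0.8,0,-1],
    [0,0,0,-0.585,-0.9,0,-1],
    [0,0,0,-0.65,-1,0,-1],
  ],
)

```text
clock: 6.35
tcp_pos: [0.3777, -0.0177, 0.2608]
tcp_rot: [180.0, -0.0, 169.2]
wrist_force: [-0.4, 0.7, 0.0]
finger_gap: 0.0881
gripper_force: 0.0
```

Emit:
jog_arm(
  steps=[
    [0,0,0,-0.065,-0.1,0,-1],
    [0,0,0,-0.13,-0.2,0,-1],
    [0,0,0,-0.195,-0.3,0,-1],
    [0,0,0,-0.26,-0.4,0,-1],
    [0,0,0,-0.325,-0.5,0,-1],
    [0,0,0,-0.39,-0.6,0,-1],
    [0,0,0,-0.455,-0.7,0.1,-1],
    [0,0,0,-0.52,-0.8,0.2,-1],
    [0,0,0,-0.585,-0.9,0.3,-1],
    [0,0,0,-0.65,-1,0.4,-1],
  ],
)

```text
clock: 7.6
tcp_pos: [0.4227, -0.128, 0.2199]
tcp_rot: [180.0, -0.0, 169.2]
wrist_force: [-0.3, 0.4, -0.3]
finger_gap: 0.0882
gripper_force: 0.0
```

Emit:
jog_arm(
  steps=[
    [0,0,0,-0.065,-0.1,0.08,-1],
    [0,0,0,-0.13,-0.2,0.16,-1],
    [0,0,0,-0.195,-0.3,0.24,-1],
    [0,0,0,-0.26,-0.4,0.32,-1],
    [0,0,0,-0.325,-0.5,0.4,-1],
    [0,0,0,-0.39,-0.6,0.48,-1],
    [0,0,0,-0.455,-0.7,0.56,-1],
    [0,0,0,-0.52,-0.8,0.64,-1],
    [0,0,0,-0.585,-0.9,0.72,-1],
    [0,0,0,-0.65,-1,0.8,-1],
  ],
)

```text
clock: 8.85
tcp_pos: [0.468, -0.2385, 0.1402]
tcp_rot: [-180.0, 0.0, 169.2]
wrist_force: [0.2, -0.3, 0.1]
finger_gap: 0.0882
gripper_force: 0.0
```

Emit:
jog_arm(
  steps=[
    [0,0,0,-0.16,-0.15,0.1,-1],
    [0,0,0,-0.32,-0.31,0.2,-1],
    [0,0,0,-0.48,-0.46,0.3,-1],
    [0,0,0,-0.653,-0.62,0.4,-1],
    [0,0,0,-0.653,-0.62,0.5,-1],
    [0,0,0,-0.653,-0.62,0.6,-1],
    [0,0,0,-0.653,-0.62,0.7,-1],
    [0,0,0,-0.653,-0.62,0.8,-1],
    [0,0,0,-0.653,-0.62,0.9,-1],
    [0,0,0,-0.653,-0.62,0.9,-1],
  ],
)

```text
clock: 10.1
tcp_pos: [0.5199, -0.3105, 0.05]
tcp_rot: [180.0, -0.1, 169.2]
wrist_force: [0.1, -1.7, -0.0]
finger_gap: 0.0881
gripper_force: 0.0
```

Emit:
jog_arm(
  steps=[
    [0,0,0,0,0,0.12,-1],
    [0,0,0,0,0,0.225,-1],
    [0,0,0,0,0,0.225,-1],
    [0,0,0,0,0,0.225,1],
    [0,0,0,0,0,0.225,1],
    [0,0,0,0,0,0.225,1],
    [0,0,0,0,0,0.225,1],
    [0,0,0,0,0,0.225,1],
    [0,0,0,0,0,0.225,1],
    [0,0,0,0,0,0.225,1],
  ],
  newtons=25,
)

```text
clock: 11.35
tcp_pos: [0.5203, -0.311, 0.0286]
tcp_rot: [-180.0, 0.0, 169.2]
wrist_force: [-0.0, -0.5, 4.6]
finger_gap: 0.0657
gripper_force: 25.0
```

```bash
cat >> h.py <<'E'
RC=Ro.from_euler("ZY",[2,-30],degrees=True).as_matrix()
OC=np.array([0.55214,-0.05866,0.0952])+RC@[-.098,0,0]
def cr(x,y,z): return OC+RC@np.array([x,y,z])
def go(R0,p0,R1,p1):
    t=Ro.from_matrix(R0.T@R1).as_rotvec(degrees=True)/45; s=R0.T@(np.asarray(p1)-p0)/.1
    return t.round(3),s.round(3)
def now():
    s=arm.observe();return Ro.from_euler("xyz",s["tcp_rot"],degrees=True).as_matrix(),np.array(s["tcp_pos"])
E
python3 - <<'E'
from h import *
R0,p0=now(); R1=RC@np.diag([-1,1,-1]); p1=cr(.080,0,.028+.06)
print(OC,p1); print(go(R0,p0,R1,p1))
W=cloud("top",np.load("top0.npz")["d"])[190:278,280:340].reshape(-1,3);q=(W-OC)@RC
T=q[(q[:,2]>.026)&(q[:,2]<.037)&(q[:,1]<-.015)&(q[:,0]>.15)&(q[:,1]>-.06)]
print(T.mean(0),np.median(T,axis=0)); m=T.mean(0)-[.182,0,0];print("catch ang",1.70-(np.pi+np.arctan2(m[1],m[0]))*-1 if 0 else 1.70-abs(np.arctan2(m[1],-m[0])))
H=q[(q[:,2]>.038)&(q[:,2]<.045)&(abs(q[:,1])<.02)&(q[:,0]>.15)];print("head",H.mean(0),H.min(0),H.max(0))
E
```

```text
[ 0.46732121 -0.06162194  0.0462    ] [ 0.49258784 -0.06073961  0.16241024]
(array([-0.075, -0.663, -0.277]), array([ 0.74 ,  2.406, -1.34 ]))
[ 0.1747581  -0.02865483  0.03207409] [ 0.17485224 -0.02841614  0.03224436]
catch ang 0.3767488573225557
head [0.18077094 0.00056766 0.03948353] [ 0.16929198 -0.01214344  0.03800609] [0.19323725 0.01206629 0.04269808]
```

Emit:
jog_arm(
  steps=[
    [0,0,0,0,0,-0.25,1],
    [0,0,0,0.05,0.05,-0.5,1],
    [0,-0.05,-0.02,0.1,0.15,-0.75,1],
    [-0.01,-0.15,-0.06,0.15,0.25,-1,1],
    [-0.02,-0.25,-0.1,0.2,0.35,-1,1],
    [-0.03,-0.35,-0.14,0.25,0.5,-1,1],
    [-0.045,-0.45,-0.18,0.3,0.65,-1,1],
    [-0.06,-0.55,-0.22,0.35,0.8,-1,1],
    [-0.075,-0.663,-0.277,0.35,0.9,-1,1],
    [-0.075,-0.663,-0.277,0.35,0.9,-1,1],
  ],
)

```text
clock: 12.6
tcp_pos: [0.5016, -0.215, 0.1272]
tcp_rot: [179.8, 29.8, -178.2]
wrist_force: [0.6, -0.4, -2.5]
finger_gap: 0.066
gripper_force: 25.0
```

Run:
```python
from h import *
R0,p0=now(); R1=RC@np.diag([-1,1,-1]); p1=cr(.080,0,.028+.06)
print(p0,p1,arm.observe()["tcp_rot"],Ro.from_matrix(R1).as_euler("xyz",degrees=True)); print(go(R0,p0,R1,p1))
```

```text
[ 0.50160551 -0.21497235  0.12722228] [ 0.49258784 -0.06073961  0.16241024] [ 179.75979588   29.7984779  -178.17847268] [-180.   30. -178.]
(array([ 0.003, -0.004, -0.003]), array([-0.139,  1.546, -0.319]))
```

Emit:
jog_arm(
  steps=[
    [0,0,0,-0.05,0.05,-0.15,1],
    [0,0,0,-0.1,0.1,-0.319,1],
    [0,0,0,-0.139,0.2,-0.319,1],
    [0,0,0,-0.139,0.3,-0.319,1],
    [0,0,0,-0.139,0.4,-0.319,1],
    [0,0,0,-0.139,0.5,-0.319,1],
    [0,0,0,-0.139,0.6,-0.319,1],
    [0,0,0,-0.139,0.7,-0.319,1],
    [0,0,0,-0.139,0.8,-0.319,1],
    [0,0,0,-0.139,0.9,-0.319,1],
  ],
)

```text
clock: 13.85
tcp_pos: [0.4956, -0.1254, 0.1629]
tcp_rot: [180.0, 30.0, -178.0]
wrist_force: [0.0, 0.7, -2.4]
finger_gap: 0.0659
gripper_force: 25.0
```

Emit:
jog_arm(
  steps=[
    [0,0,0,0,0.12,0,1],
    [0,0,0,0,0.24,0,1],
    [0,0,0,0,0.36,0,1],
    [0,0,0,0,0.48,0,1],
    [0,0,0,0,0.56,0,1],
    [0,0,0,0,0.62,0,1],
    [0,0,0,0,0.646,0,1],
    [0,0,0,0,0.646,0,1],
    [0,0,0,0,0.646,0,1],
    [0,0,0,0,0.646,0,1],
  ],
)

```text
clock: 15.1
tcp_pos: [0.4935, -0.0617, 0.1629]
tcp_rot: [180.0, 30.0, -178.1]
wrist_force: [0.1, 1.7, -2.9]
finger_gap: 0.066
gripper_force: 25.0
```

Run:
```python
from h import *
R0,p0=now(); R1=RC@np.diag([-1,1,-1]); p1=cr(.080,0,.028+.06)
print(p0,p1,go(R0,p0,R1,p1))
p,d=arm.read_camera("side");np.savez("side1.npz",p=p,d=d)
pt,dt=arm.read_camera("top");np.savez("top1.npz",p=pt,d=dt)
cv2.imwrite("pics/side1.png",cv2.convertScaleAbs(cv2.resize(p[130:290,220:400],None,fx=4,fy=4),alpha=1.6))
for n,D in(("side",d),("top",dt)):
    q=(cloud(n,D).reshape(-1,3)-OC)@RC
    m=q[(abs(q[:,2]-.086)<.006)&(q[:,0]>-.03)&(q[:,0]<.18)&(abs(q[:,1])<.05)]
    print(n,len(m),np.median(m[:,2]),np.percentile(m,[1,99],axis=0).round(4).tolist(),rect(m))
```

```text
[ 0.49345092 -0.06173937  0.16292095] [ 0.49258784 -0.06073961  0.16241024] (array([ 0.   , -0.001, -0.001]), array([0.01, 0.01, 0.  ]))
side 929 0.0865652587167389 [[0.0078, -0.0373, 0.0806], [0.1554, 0.0327, 0.0903]] [ 81.9   0.3  92.6 149.9  89.7]
top 924 0.08462861362862398 [[0.0311, -0.0396, 0.0804], [0.1554, 0.0351, 0.0893]] [ 97.9   1.2 125.   92.7  14.1]
```

View pics/side1.png

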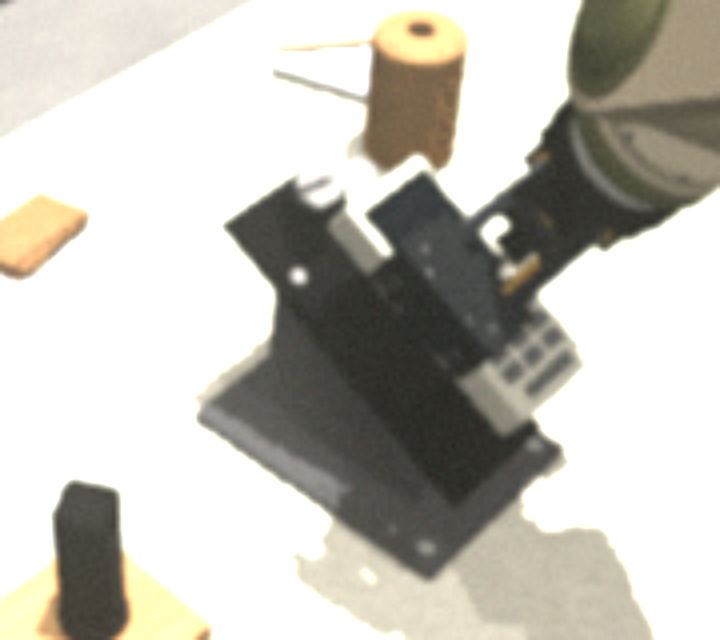

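The view shows the terminal parallel to the cradle, screen up, keypad end down, about 60 mm above the plate and clear of the catch.

Emit:
jog_arm(
  steps=[
    [0,0,0,0.005,0.01,0.08,1],
    [0,0,0,0.005,0.01,0.16,1],
    [0,0,0,0.005,0.01,0.24,1],
    [0,0,0,0.005,0.01,0.32,1],
    [0,0,0,0.005,0.01,0.4,1],
    [0,0,0,0.005,0.01,0.47,1],
    [0,0,0,0.005,0.01,0.52,1],
    [0,0,0,0.005,0.01,0.56,1],
    [0,0,0,0.005,0.01,0.58,1],
    [0,0,0,0.005,0.01,0.58,1],
  ],
)

```text
clock: 16.45
tcp_pos: [0.5219, -0.0595, 0.1124]
tcp_rot: [180.0, 30.0, -178.0]
wrist_force: [-1.0, 0.4, -2.6]
finger_gap: 0.0656
gripper_force: 25.0
```

Run:
```python
from h import *
R0,p0=now();s=arm.observe();print((RC.T@(p0-OC)).round(4),(RC.T@s["wrist_force"]).round(1),s["torque"])
```

```text
[0.0804 0.0002 0.03  ] [-2.2  0.5 -1.8] [-0.00416862  0.45298734 -0.00607416]
```

Emit:
jog_arm(
  steps=[
    [0,0,0,0.01,0,0.015,1],
    [0,0,0,0.02,0,0.02,1],
    [0,0,0,0.03,0,0.02,1],
    [0,0,0,0.035,0,0.02,1],
    [0,0,0,0.04,0,0.02,1],
    [0,0,0,0.045,0,0.02,1],
    [0,0,0,0.05,0,0.02,1],
    [0,0,0,0.055,0,0.02,1],
    [0,0,0,0.06,0,0.02,1],
    [0,0,0,0.06,0,0.02,1],
  ],
)

```text
clock: 17.7
tcp_pos: [0.5189, -0.0603, 0.1092]
tcp_rot: [-179.9, 30.2, -178.0]
wrist_force: [0.0, 0.5, 7.5]
finger_gap: 0.0658
gripper_force: 25.0
```

Run:
```python
from h import *
R0,p0=now();s=arm.observe();print((RC.T@(p0-OC)).round(4),(RC.T@s["wrist_force"]).round(1),s["torque"])
```

```text
[ 0.0761 -0.0005  0.0288] [3.8 0.5 6.5] [ 0.10695038 -0.20843228  0.04655598]
```

Emit:
jog_arm(
  steps=[
    [0,0,0,0.01,0,-0.005,1],
    [0,0,0,0.02,0,-0.01,1],
    [0,0,0,0.03,0,-0.01,1],
    [0,0,0,0.04,0,-0.01,1],
    [0,0,0,0.04,0,-0.01,1],
    [0,0,0,0.04,0,-0.01,1],
    [0,0,0,0.04,0,-0.01,1],
    [0,0,0,0.04,0,-0.01,1],
    [0,0,0,0.04,0,-0.01,1],
    [0,0,0,0.04,0,-0.01,1],
  ],
)

```text
clock: 18.95
tcp_pos: [0.5159, -0.0601, 0.1082]
tcp_rot: [180.0, 30.3, -178.1]
wrist_force: [11.4, 6.9, 4.2]
finger_gap: 0.0658
gripper_force: 25.0
```

Run:
```python
from h import *
R0,p0=now();s=arm.observe();print((RC.T@(p0-OC)).round(4),(RC.T@s["wrist_force"]).round(1),s["torque"])
```

```text
[ 0.0731 -0.0001  0.0294] [12.2  6.5 -2.1] [ 1.16008797 -1.76157652  0.17050796]
```

Emit:
jog_arm(
  steps=[
    [0,0,0,0,0,0,-1],
    [0,0,0,0,0,0,-1],
    [0,0,0,0,0,0,-1],
    [0,0,0,0,0,0,-1],
    [0,0,0,0,0,-0.1,-1],
    [0,0,0,0,0,-0.25,-1],
    [0,0,0,0,0,-0.45,-1],
    [0,0,0,0,0,-0.65,-1],
    [0,0,0,0,0,-0.85,-1],
    [0,0,0,0,0,-1,-1],
  ],
)

```text
clock: 20.2
tcp_pos: [0.4629, -0.0616, 0.1947]
tcp_rot: [-180.0, 30.0, -178.0]
wrist_force: [0.1, -0.2, -1.0]
finger_gap: 0.0881
gripper_force: 0.0
```

Run:
```python
from h import *
p,d=arm.read_camera("side");np.savez("side2.npz",p=p,d=d)
cv2.imwrite("pics/side2.png",cv2.convertScaleAbs(cv2.resize(p[130:290,220:400],None,fx=4,fy=4),alpha=1.6))
q=(cloud("side",d)-OC)@RC; g=p.mean(2)
m=(abs(q[...,2]-.026)<.006)&(q[...,0]>-.02)&(q[...,0]<.165)&(abs(q[...,1])<.045)
M=q[m];print(len(M),np.median(M[:,2]),np.percentile(M,[1,99],axis=0).round(4).tolist(),rect(M))
for x in(.01,.05,.1,.14):
    k=M[abs(M[:,0]-x)<.015];print(x,np.median(k[:,2]),np.percentile(k[:,1],[2,98]))
# handle of screwdriver orientation, top faces
W=cloud("top",np.load("top0.npz")["d"]).reshape(-1,3);T=W[(W[:,2]>.180)&(W[:,2]<.195)&(abs(W[:,0]-.51)<.03)&(abs(W[:,1]-.204)<.03)]
print(len(T),rect(T),T[:,:2].mean(0))
V=cloud("side",d).reshape(-1,3);T=V[(V[:,2]>.183)&(V[:,2]<.2)&(abs(V[:,0]-.51)<.03)&(abs(V[:,1]-.204)<.03)];print(len(T),rect(T),T.mean(0))
T=V[(V[:,2]>.115)&(V[:,2]<.18)&(abs(V[:,0]-.51)<.03)&(abs(V[:,1]-.204)<.03)];print((T[::12,:2]*1000).round(0).tolist())
```

```text
1498 0.02751714074358938 [[0.0009, -0.0335, 0.0207], [0.1474, 0.0323, 0.031]] [ 74.1  -0.9  67.9 150.2  89.9]
0.01 0.027228873024462707 [-0.03155703  0.03189736]
0.05 0.027497603755218168 [-0.03095641  0.03197848]
0.1 0.02778715176836763 [-0.0316201   0.03200118]
0.14 0.02734014537520806 [-0.03132539  0.03160957]
133 [509.1 204.6  27.7  28.   30.2] [0.50907374 0.20409694]
198 [508.7 204.   27.2  29.2  30.9] [0.50727138 0.20516888 0.18814814]
[[501.0, 190.0], [495.0, 200.0], [514.0, 220.0], [494.0, 204.0], [499.0, 212.0], [507.0, 217.0], [497.0, 197.0], [494.0, 212.0], [504.0, 215.0], [513.0, 220.0], [493.0, 208.0], [501.0, 214.0], [511.0, 219.0], [493.0, 206.0], [501.0, 214.0], [511.0, 220.0], [493.0, 206.0], [502.0, 214.0], [509.0, 220.0], [493.0, 204.0], [499.0, 212.0], [507.0, 217.0], [499.0, 195.0], [495.0, 210.0], [502.0, 214.0], [508.0, 219.0], [494.0, 201.0], [495.0, 211.0], [499.0, 214.0], [506.0, 217.0], [510.0, 219.0], [500.0, 214.0]]
```

View pics/side2.png

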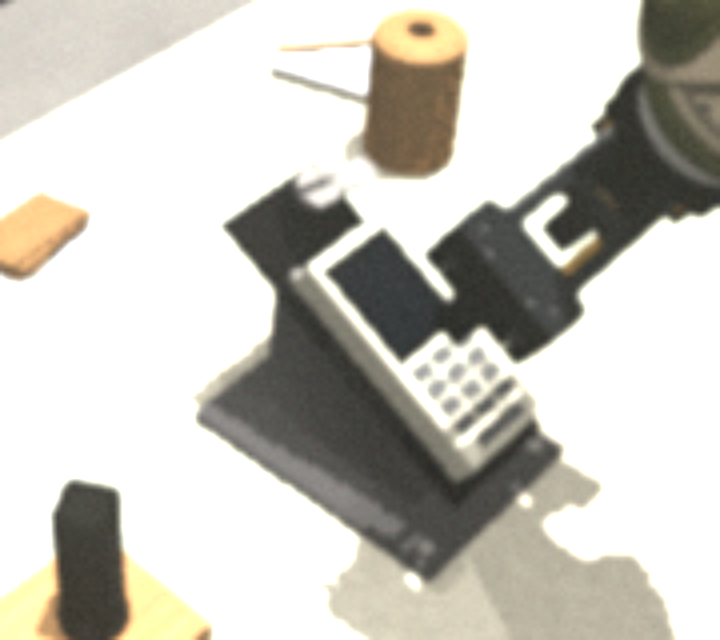

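The terminal is seated flat between the cheeks, with its lower end at the lip and its centre at cradle x ≈ 74 mm. Next is the screwdriver.

Run:
```python
from h import *
from scipy.spatial.transform import Slerp
R0=RC@np.diag([-1,1,-1]);p0=now()[1]
f=lambda a:Ro.from_euler("xyz",[180,0,a],degrees=True).as_matrix()
R1=f(120.5);p1=np.array([.509,.2045,.235]);pm=p0+(p1-p0)*[.4,.37,1]
Rm=Slerp([0,1],Ro.from_matrix([R0,R1]))(.5).as_matrix()
print(go(R0,p0,Rm,pm),go(Rm,pm,R1,p1))
```

```text
(array([0.179, 0.3  , 0.667]), array([-0.385,  0.978, -0.229])) (array([0.179, 0.3  , 0.667]), array([ 0.575,  1.599, -0.034]))
```

Emit:
jog_arm(
  steps=[
    [0.018,0.03,0.067,-0.04,0.1,-0.05,-1],
    [0.036,0.06,0.133,-0.08,0.2,-0.1,-1],
    [0.054,0.09,0.2,-0.12,0.3,-0.15,-1],
    [0.072,0.12,0.267,-0.16,0.4,-0.2,-1],
    [0.09,0.15,0.333,-0.2,0.5,-0.229,-0.36],
    [0.107,0.18,0.4,-0.24,0.6,-0.229,-0.36],
    [0.125,0.21,0.467,-0.28,0.7,-0.229,-0.36],
    [0.143,0.24,0.534,-0.32,0.8,-0.229,-0.36],
    [0.161,0.27,0.6,-0.36,0.9,-0.229,-0.36],
    [0.179,0.3,0.667,-0.385,0.978,-0.229,-0.36],
  ],
)

```text
clock: 21.5
tcp_pos: [0.4821, 0.0371, 0.2328]
tcp_rot: [175.7, 14.9, 150.0]
wrist_force: [-1.5, 0.1, -1.1]
finger_gap: 0.0594
gripper_force: 0.0
```

Emit:
jog_arm(
  steps=[
    [0.018,0.03,0.067,0.04,0.1,0,-0.36],
    [0.036,0.06,0.133,0.08,0.2,0,-0.36],
    [0.054,0.09,0.2,0.12,0.3,0,-0.36],
    [0.072,0.12,0.267,0.16,0.4,0,-0.36],
    [0.09,0.15,0.333,0.2,0.5,0,-0.36],
    [0.107,0.18,0.4,0.24,0.6,0,-0.36],
    [0.125,0.21,0.467,0.28,0.7,0,-0.36],
    [0.143,0.24,0.534,0.32,0.8,0,-0.36],
    [0.161,0.27,0.6,0.34,0.9,0,-0.36],
    [0.179,0.3,0.667,0.36,1,0,-0.36],
  ],
)

```text
clock: 22.75
tcp_pos: [0.5, 0.1417, 0.2307]
tcp_rot: [-180.0, -0.0, 120.3]
wrist_force: [-0.4, -0.3, 0.6]
finger_gap: 0.0599
gripper_force: 0.0
```

Run:
```python
from h import *
R0,p0=now();R1=Ro.from_euler("xyz",[180,0,120.5],degrees=True).as_matrix()
print(p0,go(R0,p0,R1,[.509,.2045,.235]),go(R0,p0,R1,[.509,.2045,.158]),arm.observe()["joint_positions"].round(0))
```

```text
[0.49995924 0.1417378  0.23068781] (array([-0.001, -0.   , -0.004]), array([ 0.496,  0.395, -0.043])) (array([-0.001, -0.   , -0.004]), array([0.496, 0.396, 0.727])) [  3.  20.  82.  -0.  78. -28.]
```

Emit:
jog_arm(
  steps=[
    [0,0,-0.004,0.17,0.13,0,-0.36],
    [0,0,-0.004,0.34,0.27,0,-0.36],
    [0,0,-0.004,0.496,0.395,0,-0.36],
    [0,0,-0.004,0.496,0.395,0.03,-0.36],
    [0,0,-0.004,0.496,0.395,0.2,-0.36],
    [0,0,-0.004,0.496,0.395,0.38,-0.36],
    [0,0,-0.004,0.496,0.395,0.56,-0.36],
    [0,0,-0.004,0.496,0.395,0.727,-0.36],
    [0,0,-0.004,0.496,0.395,0.727,-0.36],
    [0,0,-0.004,0.496,0.395,0.727,1],
  ],
  newtons=55,
)

```text
clock: 24.0
tcp_pos: [0.5093, 0.2041, 0.1583]
tcp_rot: [180.0, 0.0, 120.6]
wrist_force: [0.2, 0.4, 0.0]
finger_gap: 0.0518
gripper_force: 0.0
```

Emit:
jog_arm(
  steps=[
    [0,0,0,0,0,0,1],
    [0,0,0,0,0,0,1],
    [0,0,0,0,0,0,1],
    [0,0,0,0,0,-0.1,1],
    [0,0,0,0,0,-0.25,1],
    [0,0,0,0,0,-0.4,1],
    [0,0,0,0,0,-0.55,1],
    [0,0,0,0,0,-0.7,1],
    [0,0,0,0,0,-0.85,1],
    [0,0,0,0,0,-1,1],
  ],
)

```text
clock: 25.25
tcp_pos: [0.509, 0.2044, 0.2591]
tcp_rot: [180.0, 0.0, 120.7]
wrist_force: [-0.4, 0.5, -1.9]
finger_gap: 0.0276
gripper_force: 55.0
```

Run:
```python
from h import *
p,d=arm.read_camera("side");np.savez("side3.npz",p=p,d=d)
R,p0=now()
for a in(.14,.10,.05,0): print(a,proj("side",p0+R@[0,0,.148-a]))
u,v=proj("side",p0+R@[0,0,.11]).astype(int)
cv2.imwrite("pics/side3.png",cv2.convertScaleAbs(cv2.resize(p[v-50:v+60,u-45:u+45],None,fx=5,fy=5),alpha=1.5));print(u,v)
```

```text
0.14 [238.7313432  230.06501467]
0.1 [239.89184229 245.83231901]
0.05 [241.22240303 263.9101929 ]
0 [242.4359807  280.39865777]
241 268
```

View pics/side3.png

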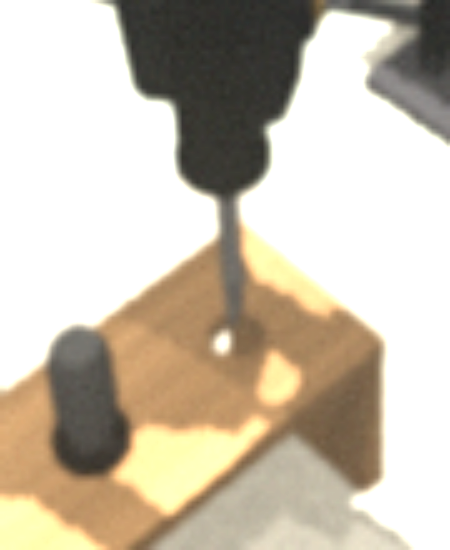

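Run:
```python
from h import *
from scipy.spatial.transform import Slerp
p=np.load("side3.npz")["p"].mean(2)
R0,p0=now()
for a in(.07,.05,.03,.02,.012,.006,.002):
    u,v=proj("side",p0+R0@[0,0,.148-a]).astype(int); print(a,u,v,p[v,u-8:u+9].round(0).astype(int).tolist())
R0=Ro.from_euler("xyz",[180,0,120.5],degrees=True).as_matrix()
# tool x at angle phi in cradle
Rt=lambda phi:RC@Ro.from_euler("xyz",[180,0,phi],degrees=True).as_matrix()
for nm,phi in(("A",76),("B",166)):
    R1=Rt(phi);p1=cr(.181,.0005,.0345+.148+.030);S=Slerp([0,1],Ro.from_matrix([R0,R1]))
    print(nm,p1);Rs=R0;ps=p0
    for f,w in((.4,[.3,.3,1]),(.8,[.65,.65,1]),(1,[1,1,1])):
        Rn=S(f).as_matrix();pn=p0+(p1-p0)*w;print(go(Rs,ps,Rn,pn),"tip",pn+Rn@[0,0,.148]);Rs,ps=Rn,pn
```

```text
0.07 240 256 [224, 213, 182, 149, 109, 83, 65, 45, 36, 42, 45, 70, 111, 151, 186, 206, 223]
0.05 241 263 [224, 223, 225, 225, 224, 207, 158, 92, 69, 75, 90, 133, 176, 198, 215, 224, 226]
0.03 241 270 [109, 93, 91, 92, 91, 91, 87, 76, 71, 73, 74, 87, 129, 163, 171, 171, 166]
0.02 241 273 [90, 92, 94, 96, 97, 97, 89, 80, 74, 75, 73, 75, 85, 111, 142, 159, 163]
0.012 242 276 [97, 95, 94, 90, 92, 92, 85, 71, 67, 67, 77, 88, 93, 94, 93, 90, 95]
0.006 242 278 [91, 91, 94, 93, 94, 95, 86, 76, 67, 67, 75, 88, 93, 90, 89, 89, 87]
0.002 242 279 [92, 95, 93, 91, 90, 91, 89, 75, 71, 68, 75, 87, 89, 90, 88, 90, 87]
A [ 0.5177736 -0.0593598  0.3207304]
(array([-0.271, -0.034,  0.369]), array([-0.695, -0.381, -0.597])) tip [0.54234908 0.13345126 0.1760899 ]
(array([-0.271, -0.034,  0.369]), array([-0.904, -0.188, -0.045])) tip [0.57520403 0.03976552 0.18573682]
(array([-0.135, -0.017,  0.184]), array([-0.92 ,  0.087, -0.031])) tip [ 0.59172852 -0.05677723  0.19255864]
B [ 0.5177736 -0.0593598  0.3207304]
(array([-0.168, -0.217, -0.412]), array([-0.695, -0.381, -0.597])) tip [0.54281453 0.1185952  0.17612208]
(array([-0.168, -0.217, -0.412]), array([-0.622, -0.682,  0.048])) tip [0.57562212 0.02992409 0.18579045]
(array([-0.084, -0.108, -0.206]), array([-0.364, -0.849,  0.031])) tip [ 0.59172852 -0.05677723  0.19255864]
```

The blade looks narrow in the side view, at (242,278), so its width runs along tool x.

Emit:
jog_arm(
  steps=[
    [0,0,0,-0.02,-0.01,-0.15,1],
    [0,0,0,-0.05,-0.03,-0.35,1],
    [-0.03,0,0.04,-0.1,-0.06,-0.5,1],
    [-0.07,-0.01,0.09,-0.2,-0.11,-0.597,1],
    [-0.1,-0.01,0.14,-0.3,-0.17,-0.597,1],
    [-0.14,-0.02,0.18,-0.4,-0.22,-0.597,1],
    [-0.17,-0.02,0.23,-0.5,-0.28,-0.597,1],
    [-0.2,-0.025,0.28,-0.58,-0.32,-0.597,1],
    [-0.24,-0.03,0.32,-0.64,-0.35,-0.597,1],
    [-0.271,-0.034,0.369,-0.695,-0.381,-0.597,1],
  ],
)

```text
clock: 26.55
tcp_pos: [0.5117, 0.1246, 0.3171]
tcp_rot: [167.7, -0.3, 103.8]
wrist_force: [0.2, -0.7, -2.2]
finger_gap: 0.0275
gripper_force: 55.0
```

Emit:
jog_arm(
  steps=[
    [-0.03,0,0.04,-0.09,-0.02,-0.01,1],
    [-0.05,-0.01,0.07,-0.18,-0.04,-0.01,1],
    [-0.08,-0.01,0.11,-0.27,-0.06,-0.02,1],
    [-0.11,-0.015,0.15,-0.36,-0.08,-0.02,1],
    [-0.135,-0.02,0.185,-0.45,-0.1,-0.03,1],
    [-0.16,-0.02,0.22,-0.54,-0.12,-0.03,1],
    [-0.19,-0.025,0.26,-0.63,-0.14,-0.04,1],
    [-0.22,-0.03,0.3,-0.72,-0.16,-0.04,1],
    [-0.25,-0.03,0.335,-0.81,-0.17,-0.045,1],
    [-0.271,-0.034,0.369,-0.904,-0.188,-0.045,1],
  ],
)

```text
clock: 27.8
tcp_pos: [0.5149, 0.0322, 0.3173]
tcp_rot: [156.0, -4.0, 87.7]
wrist_force: [0.7, 0.3, -1.4]
finger_gap: 0.0276
gripper_force: 55.0
```

Emit:
jog_arm(
  steps=[
    [-0.02,0,0.02,-0.12,0.01,0,1],
    [-0.04,-0.01,0.05,-0.24,0.02,-0.01,1],
    [-0.06,-0.01,0.08,-0.36,0.03,-0.01,1],
    [-0.08,-0.01,0.11,-0.48,0.05,-0.02,1],
    [-0.1,-0.015,0.14,-0.6,0.06,-0.02,1],
    [-0.12,-0.015,0.16,-0.72,0.07,-0.03,1],
    [-0.135,-0.017,0.184,-0.82,0.08,-0.031,1],
    [-0.135,-0.017,0.184,-0.9,0.087,-0.031,1],
    [-0.135,-0.017,0.184,-0.92,0.087,-0.031,1],
    [-0.135,-0.017,0.184,-0.92,0.087,-0.031,1],
  ],
)

```text
clock: 29.05
tcp_pos: [0.5181, -0.0596, 0.3173]
tcp_rot: [150.8, -7.0, 80.0]
wrist_force: [-0.2, 0.2, -1.7]
finger_gap: 0.0279
gripper_force: 55.0
```

Run:
```python
from h import *
R0,p0=now();R1=RC@Ro.from_euler("xyz",[180,0,76],degrees=True).as_matrix();p1=cr(.181,.0005,.0345+.148+.030)
print(p0,go(R0,p0,R1,p1),arm.observe()["joint_positions"].round(0))
p,d=arm.read_camera("side");np.savez("side4.npz",p=p,d=d)
tip=p0+R0@[0,0,.148];print("tip",proj("side",tip),"head",proj("side",cr(.181,.0005,.0395)))
u,v=proj("side",tip).astype(int)
a=cv2.resize(p[v-35:v+35,u-35:u+35],None,fx=8,fy=8,interpolation=cv2.INTER_CUBIC)
p2,d2=arm.read_camera("top");np.savez("top4.npz",p=p2,d=d2)
cv2.imwrite("pics/side4.png",cv2.convertScaleAbs(a,alpha=1.5))
```

```text
[ 0.5180633  -0.05960171  0.31725746] (array([-0.001, -0.003,  0.003]), array([ 0.006,  0.014, -0.031])) [-26.   6.  92.  16.  56. -20.]
tip [303.22121649 171.86634992] head [298.7011405  175.89023786]
```

View pics/side4.png

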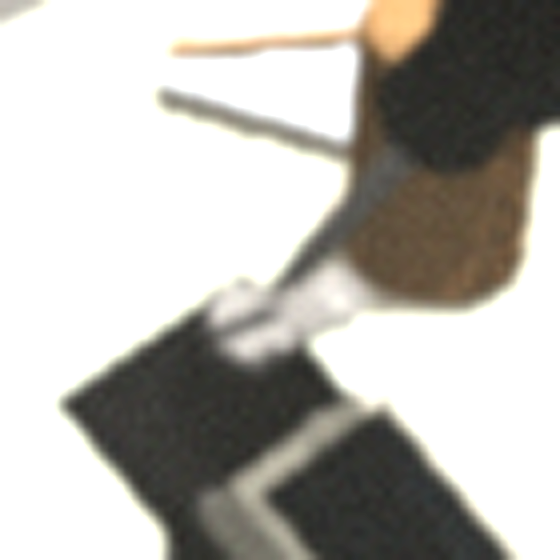

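The blade tip sits above the head, and the slot is visible near pixel (299,177), close to the predicted (299,176). Lowering now.

Emit:
jog_arm(
  steps=[
    [0,0,0,0.006,0.014,0.04,1],
    [0,0,0,0.006,0.014,0.08,1],
    [0,0,0,0.006,0.014,0.12,1],
    [0,0,0,0.006,0.014,0.16,1],
    [0,0,0,0.006,0.014,0.19,1],
    [0,0,0,0.006,0.014,0.21,1],
    [0,0,0,0.006,0.014,0.22,1],
    [0,0,0,0.006,0.014,0.23,1],
    [0,0,0,0.006,0.014,0.24,1],
    [0,0,0,0.006,0.014,0.24,1],
  ],
)

```text
clock: 30.4
tcp_pos: [0.5312, -0.0587, 0.2971]
tcp_rot: [150.8, -7.0, 80.0]
wrist_force: [-0.6, 0.0, -1.0]
finger_gap: 0.0277
gripper_force: 55.0
```

Run:
```python
from h import *
R0,p0=now();s=arm.observe();t=p0+R0@[0,0,.148]
print("tip in cradle",(RC.T@(t-OC)).round(4),"F",(RC.T@s["wrist_force"]).round(1),"T",(RC.T@s["torque"]).round(2),s["gripper_force"])
p=np.load("side2.npz")["p"]
for a in (66,76,86):
    c,sn=np.cos(np.radians(a)),np.sin(np.radians(a));A,B=proj("side",cr(.181-.012*c,-.012*sn,.0395)),proj("side",cr(.181+.012*c,.012*sn,.0395));print(a,A.round(1),B.round(1))
cv2.imwrite("pics/slot.png",cv2.convertScaleAbs(cv2.resize(p[160:195,280:325],None,fx=14,fy=14,interpolation=cv2.INTER_CUBIC),alpha=1.1))
```

```text
tip in cradle [0.1808 0.001  0.0373] F [-1.   0.  -0.6] T [-0.07  0.6   0.04] 54.979289285838604
66 [303.3 175.2] [294.4 176.3]
76 [302.9 174.5] [294.7 177.1]
86 [302.4 173.7] [295.2 177.9]
```

View pics/slot.png

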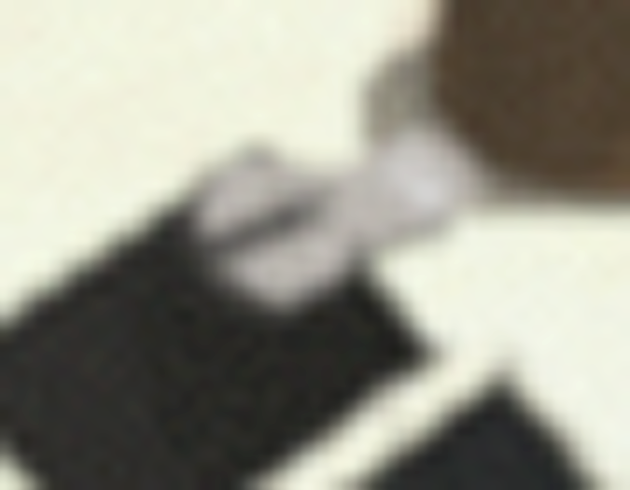

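The slot runs from about (295.4,177.5) to (303.2,174.3), roughly 80° in the cradle. The blade is in the mouth with no force. I'll lower further with a slight turn.

Emit:
jog_arm(
  steps=[
    [0,0,-0.03,0,0,0,1],
    [0,0,-0.06,0,0,0.005,1],
    [0,0,-0.08,0,0,0.01,1],
    [0,0,-0.08,0,0,0.015,1],
    [0,0,-0.08,0,0,0.02,1],
    [0,0,-0.08,0,0,0.025,1],
    [0,0,-0.08,0,0,0.03,1],
    [0,0,-0.08,0,0,0.035,1],
    [0,0,-0.08,0,0,0.04,1],
    [0,0,-0.08,0,0,0.04,1],
  ],
)

```text
clock: 31.65
tcp_pos: [0.5329, -0.0586, 0.2946]
tcp_rot: [150.4, -5.2, 83.2]
wrist_force: [-9.5, 0.3, 7.2]
finger_gap: 0.0276
gripper_force: 55.0
```

```bash
cat > st.py <<'E'
from h import *
R0,p0=now();s=arm.observe();t=p0+R0@[0,0,.148];A=RC.T@R0
T=s["torque"];r=t-p0
print("tip",(RC.T@(t-OC)).round(4),"F",(RC.T@s["wrist_force"]).round(1),"T",(RC.T@T).round(2),"phi",np.degrees(np.arctan2(A[1,0],A[0,0])).round(1),"tilt",np.degrees(np.arccos(-A[2,2])).round(2),s["joint_positions"].round(0)[5])
E
python3 st.py
```

```text
tip [0.1811 0.001  0.0343] F [-4.6  0.6 11. ] T [0.15 1.6  0.02] phi 79.8 tilt 0.11 -23.0
```

The blade bottoms at 34.3 mm above the plate, which is the slot floor, so it has dropped in. Turning clockwise.

Emit:
jog_arm(
  steps=[
    [0,0,0.1,0,0,-0.015,1],
    [0,0,0.2,0,0,-0.015,1],
    [0,0,0.3,0,0,-0.015,1],
    [0,0,0.4,0,0,-0.015,1],
    [0,0,0.5,0,0,-0.015,1],
    [0,0,0.6,0,0,-0.015,1],
    [0,0,0.7,0,0,-0.015,1],
    [0,0,0.8,0,0,-0.015,1],
    [0,0,0.9,0,0,-0.015,1],
    [0,0,1,0,0,-0.015,1],
  ],
)

```text
clock: 32.9
tcp_pos: [0.5325, -0.0587, 0.295]
tcp_rot: [162.0, -24.4, 40.6]
wrist_force: [-1.1, -0.6, -0.5]
finger_gap: 0.0276
gripper_force: 55.0
```

```bash
python3 st.py
```

```text
tip [0.1808 0.001  0.0348] F [-1.2 -0.5  0.1] T [0.03 0.94 0.08] phi 34.6 tilt 0.13 22.0
```

Emit:
jog_arm(
  steps=[
    [0,0,0.1,0,0,0,1],
    [0,0,0.2,0,0,0,1],
    [0,0,0.3,0,0,0,1],
    [0,0,0.4,0,0,0,1],
    [0,0,0.5,0,0,0,1],
    [0,0,0.6,0,0,0,1],
    [0,0,0.7,0,0,0,1],
    [0,0,0.8,0,0,0,1],
    [0,0,0.9,0,0,0,1],
    [0,0,1,0,0,0,1],
  ],
)

```text
clock: 34.15
tcp_pos: [0.5328, -0.0595, 0.2952]
tcp_rot: [-174.0, -29.5, -9.9]
wrist_force: [-0.2, -2.7, -2.8]
finger_gap: 0.0274
gripper_force: 55.0
```

```bash
python3 st.py
```

```text
tip [ 1.814e-01 -1.000e-04  3.490e-02] F [-1.6 -2.7 -2.3] T [-0.9   0.89  0.06] phi -10.4 tilt 0.04 67.0
```

Emit:
jog_arm(
  steps=[
    [0,0,0.04,0,0,0,1],
    [0,0,0.08,0,0,0,1],
    [0,0,0.12,0,0,0,1],
    [0,0,0.16,0,0,0,1],
    [0,0,0.19,0,0,0,1],
    [0,0,0.22,0,0,0,1],
    [0,0,0.22,0,0,0,1],
    [0,0,0.22,0,0,0,1],
    [0,0,0.22,0,0,0,1],
    [0,0,0.22,0,0,0,1],
  ],
)

```text
clock: 35.4
tcp_pos: [0.5328, -0.0595, 0.2952]
tcp_rot: [-168.7, -28.0, -20.9]
wrist_force: [-0.4, -5.6, -3.5]
finger_gap: 0.0276
gripper_force: 55.0
```

```bash
python3 st.py
```

```text
tip [ 1.813e-01 -1.000e-04  3.490e-02] F [-2.3 -5.5 -2.7] T [-1.68  0.93  0.07] phi -20.1 tilt 0.03 76.0
```

Run:
```python
from h import *
p,d=arm.read_camera("side");np.savez("side5.npz",p=p,d=d)
p2,d2=arm.read_camera("top")
for n,D in(("side",d),("top",d2)):
    q=(cloud(n,D).reshape(-1,3)-OC)@RC
    T=q[(q[:,2]>.0305)&(q[:,2]<.038)&(abs(q[:,1])<.03)&(q[:,0]>.11)&(q[:,0]<.168)]
    print(n,len(T),T.mean(0) if len(T) else 0,rect(T) if len(T)>4 else 0)
cv2.imwrite("pics/side5.png",cv2.convertScaleAbs(cv2.resize(p[150:215,265:345],None,fx=8,fy=8,interpolation=cv2.INTER_CUBIC),alpha=1.2))
for a in(0,10,20):
    c,s=np.cos(np.radians(a)),np.sin(np.radians(a));print(a,((proj("side",cr(.181-.046*c,-.046*s,.0335))-[265,150])*8).round(0))
```

```text
side 90 [ 0.15141893 -0.00054868  0.03424548] [145.    1.7  32.7  46.3  57.6]
top 10 [0.15944333 0.00388491 0.03240444] [160.4   3.7  14.2   5.1   1.9]
0 [364. 338.]
10 [380. 323.]
20 [392. 305.]
```

View pics/side5.png

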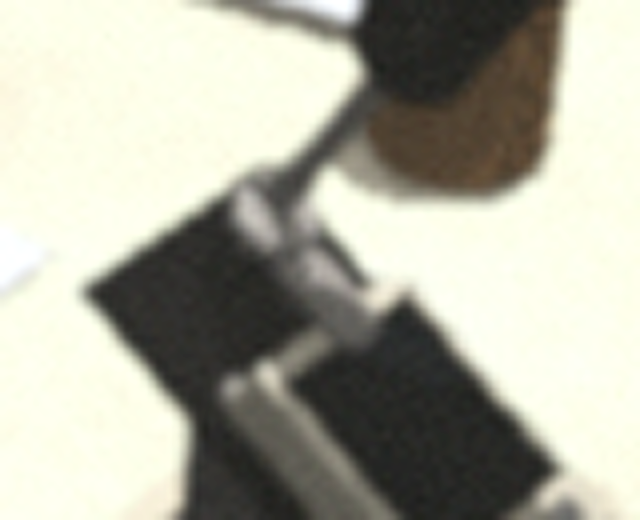

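The tongue lies straight down the slope over the terminal's head end, near (310,192). I'll turn a little more to confirm the stop.

Emit:
jog_arm(
  steps=[
    [0,0,0.04,0,0,0,1],
    [0,0,0.08,0,0,0,1],
    [0,0,0.12,0,0,0,1],
    [0,0,0.15,0,0,0,1],
    [0,0,0.18,0,0,0,1],
    [0,0,0.18,0,0,0,1],
    [0,0,0.18,0,0,0,1],
    [0,0,0.18,0,0,0,1],
    [0,0,0.18,0,0,0,1],
    [0,0,0.18,0,0,0,1],
  ],
)

```text
clock: 36.75
tcp_pos: [0.5326, -0.0595, 0.2951]
tcp_rot: [-164.7, -26.1, -29.8]
wrist_force: [-0.9, -5.3, -3.3]
finger_gap: 0.0274
gripper_force: 55.0
```

```bash
python3 st.py
```

```text
tip [ 1.81e-01 -1.00e-04  3.49e-02] F [-2.6 -5.3 -2.3] T [-1.67  1.04  0.26] phi -28.2 tilt 0.02 85.0
```

Emit:
jog_arm(
  steps=[
    [0,0,-0.12,0,0,0,1],
    [0,0,-0.24,0,0,0,1],
    [0,0,-0.33,0,0,0,1],
    [0,0,-0.33,0,0,0,1],
    [0,0,-0.33,0,0,-0.05,1],
    [0,0,-0.33,0,0,-0.1,1],
    [0,0,-0.33,0,0,-0.2,1],
    [0,0,-0.33,0,0,-0.3,1],
    [0,0,-0.33,0,0,-0.45,1],
    [0,0,-0.33,0,0,-0.6,1],
  ],
)

```text
clock: 38.0
tcp_pos: [0.502, -0.0599, 0.3482]
tcp_rot: [-172.3, -29.1, -13.4]
wrist_force: [0.6, 0.1, -0.4]
finger_gap: 0.0279
gripper_force: 55.0
```

```bash
python3 st.py
python3 - <<'E'
from h import *
from scipy.spatial.transform import Slerp
p,d=arm.read_camera("side");np.savez("side6.npz",p=p,d=d)
R0,p0=now();R1=Ro.from_euler("xyz",[180,0,-45],degrees=True).as_matrix();p1=np.array([.509,.2045,.30])
S=Slerp([0,1],Ro.from_matrix([R0,R1]));Rs,ps=R0,p0
for f,w in((.25,[.33,.33,.33]),(.6,[.66,.66,.66]),(1,[1,1,1])):
    Rn=S(f).as_matrix();pn=p0+(p1-p0)*w;print(go(Rs,ps,Rn,pn),"tip",pn+Rn@[0,0,.148]);Rs,ps=Rn,pn
c=cv2.resize(p[150:215,265:345],None,fx=8,fy=8,interpolation=cv2.INTER_CUBIC)
cv2.imwrite("pics/side6.png",cv2.convertScaleAbs(c,alpha=1.2))
q=(cloud("side",d).reshape(-1,3)-OC)@RC
T=q[(q[:,2]>.0305)&(q[:,2]<.0375)&(abs(q[:,1])<.03)&(q[:,0]>.13)&(q[:,0]<.168)];print(len(T),T.mean(0),rect(T))
E
```

```text
tip [0.1812 0.0008 0.0962] F [ 0.3  0.1 -0.6] T [-0.01  0.44 -0.  ] phi -13.4 tilt 0.12 70.0
(array([-0.086, -0.147,  0.183]), array([-0.237, -0.839,  0.171])) tip [0.56151339 0.02504753 0.19712212]
(array([-0.12 , -0.206,  0.256]), array([-0.337, -0.809,  0.148])) tip [0.53759766 0.11014052 0.17239124]
(array([-0.137, -0.235,  0.292]), array([-0.484, -0.763,  0.145])) tip [0.509  0.2045 0.152 ]
89 [ 0.15221649 -0.00107476  0.03424825] [151.8  -2.1  19.6  31.2  87. ]
```

View pics/side6.png

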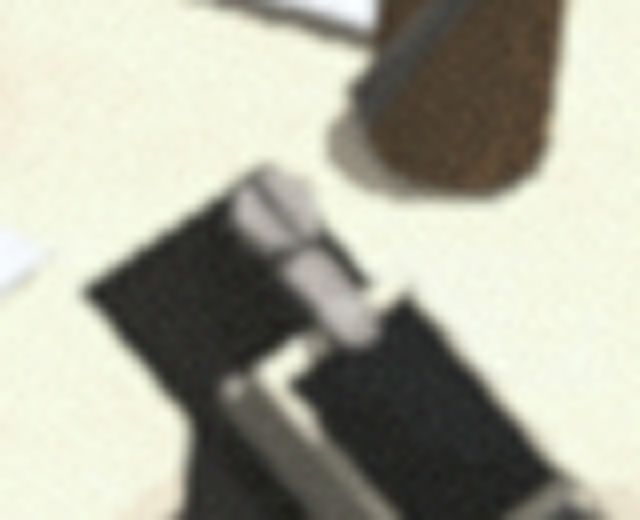

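The tongue is fully closed, with the slot parallel to the slope and the tongue over the head end. Returning the driver to the rack.

Emit:
jog_arm(
  steps=[
    [0,0,0,-0.02,-0.08,0,1],
    [0,0,0,-0.04,-0.16,0,1],
    [0,-0.01,0.01,-0.07,-0.25,0.01,1],
    [-0.01,-0.02,0.03,-0.1,-0.34,0.03,1],
    [-0.02,-0.04,0.05,-0.12,-0.43,0.05,1],
    [-0.035,-0.06,0.08,-0.15,-0.52,0.08,1],
    [-0.05,-0.08,0.1,-0.17,-0.6,0.1,1],
    [-0.06,-0.1,0.13,-0.19,-0.68,0.12,1],
    [-0.07,-0.12,0.16,-0.21,-0.76,0.15,1],
    [-0.086,-0.147,0.183,-0.237,-0.839,0.171,1],
  ],
)

```text
clock: 39.3
tcp_pos: [0.5048, 0.0283, 0.3301]
tcp_rot: [-172.7, -21.3, -21.5]
wrist_force: [-0.0, -0.6, -1.0]
finger_gap: 0.0275
gripper_force: 55.0
```

Emit:
jog_arm(
  steps=[
    [-0.01,-0.02,0.03,-0.03,-0.08,0.01,1],
    [-0.02,-0.04,0.05,-0.07,-0.16,0.03,1],
    [-0.04,-0.06,0.08,-0.1,-0.24,0.04,1],
    [-0.05,-0.08,0.1,-0.13,-0.32,0.06,1],
    [-0.06,-0.1,0.13,-0.17,-0.4,0.07,1],
    [-0.07,-0.12,0.15,-0.2,-0.49,0.09,1],
    [-0.08,-0.14,0.18,-0.24,-0.57,0.1,1],
    [-0.1,-0.16,0.2,-0.27,-0.65,0.12,1],
    [-0.11,-0.18,0.23,-0.3,-0.73,0.13,1],
    [-0.12,-0.206,0.256,-0.337,-0.809,0.148,1],
  ],
)

```text
clock: 40.55
tcp_pos: [0.5071, 0.1156, 0.3139]
tcp_rot: [-175.1, -10.9, -32.4]
wrist_force: [-0.5, 0.3, -1.7]
finger_gap: 0.0276
gripper_force: 55.0
```

Emit:
jog_arm(
  steps=[
    [-0.015,-0.03,0.03,-0.06,-0.1,0.02,1],
    [-0.03,-0.06,0.06,-0.12,-0.2,0.03,1],
    [-0.05,-0.09,0.1,-0.18,-0.3,0.05,1],
    [-0.07,-0.12,0.14,-0.24,-0.4,0.07,1],
    [-0.09,-0.15,0.19,-0.31,-0.5,0.09,1],
    [-0.11,-0.18,0.23,-0.38,-0.6,0.11,1],
    [-0.125,-0.21,0.26,-0.44,-0.7,0.13,1],
    [-0.137,-0.235,0.292,-0.484,-0.763,0.145,1],
    [-0.137,-0.235,0.292,-0.484,-0.763,0.145,1],
    [-0.137,-0.235,0.292,-0.484,-0.763,0.145,1],
  ],
)

```text
clock: 41.8
tcp_pos: [0.5096, 0.2044, 0.2974]
tcp_rot: [179.9, 0.2, -45.0]
wrist_force: [0.6, -0.4, -0.8]
finger_gap: 0.0277
gripper_force: 55.0
```

Run:
```python
from h import *
R0,p0=now();R1=Ro.from_euler("xyz",[180,0,-45],degrees=True).as_matrix()
print(p0,go(R0,p0,R1,[.509,.2045,.30]),go(R0,p0,R1,[.509,.2045,.158]))
p,d=arm.read_camera("side");g=p.mean(2);np.savez("side7.npz",p=p,d=d)
# shaft/tip location in side view vs prediction
for a in(.08,.06,.04,.02,.01,.004,0,-.004):
    u,v=proj("side",p0+R0@[0,0,.148-a]);r=g[int(round(v)),int(u)-9:int(u)+10];print(a,u.round(1),v.round(1),r.astype(int).tolist())
V=cloud("side",d).reshape(-1,3);k=V[(V[:,2]>p0[2]-.138)&(V[:,2]<p0[2]-.062)&(abs(V[:,0]-.509)<.04)&(abs(V[:,1]-.2045)<.04)]
for z in np.arange(p0[2]-.135,p0[2]-.06,.015):
    q=k[abs(k[:,2]-z)<.0075]
    if len(q):print(round(z-p0[2],3),len(q),np.median(q[:,:2],axis=0).round(4))
```

```text
[0.50960426 0.20439364 0.29737121] (array([ 0.001,  0.004, -0.001]), array([-0.005,  0.004, -0.026])) (array([ 0.001,  0.004, -0.001]), array([-0.   ,  0.002,  1.394]))
0.08 239.6 239.6 [219, 185, 138, 95, 77, 56, 45, 37, 33, 36, 39, 34, 52, 72, 100, 150, 199, 223, 226]
0.06 240.2 247.3 [225, 226, 227, 226, 226, 228, 194, 114, 72, 65, 77, 136, 198, 224, 226, 226, 226, 225, 226]
0.04 240.8 254.8 [219, 219, 220, 220, 221, 221, 208, 162, 93, 71, 72, 94, 160, 210, 219, 217, 216, 217, 217]
0.02 241.3 261.9 [221, 220, 219, 220, 219, 219, 205, 163, 94, 71, 94, 141, 174, 196, 211, 219, 219, 217, 219]
0.01 241.6 265.4 [219, 218, 219, 219, 213, 203, 184, 156, 111, 86, 114, 151, 156, 157, 163, 175, 189, 206, 216]
0.004 241.8 267.5 [220, 216, 205, 179, 143, 109, 98, 105, 102, 90, 121, 154, 165, 167, 165, 160, 164, 169, 183]
0 241.9 268.8 [185, 156, 125, 98, 88, 85, 90, 86, 81, 87, 129, 159, 168, 162, 165, 165, 165, 164, 163]
-0.004 242.0 270.2 [131, 106, 93, 88, 89, 88, 89, 89, 86, 94, 121, 153, 161, 159, 159, 158, 161, 162, 159]
-0.135 10 [0.5063 0.2072]
-0.12 24 [0.5075 0.2061]
-0.105 28 [0.5074 0.2058]
-0.09 29 [0.5071 0.2067]
-0.075 23 [0.507 0.206]
```

The driver hangs straight over its hole. Lowering it.

Emit:
jog_arm(
  steps=[
    [0,0,0,0,0,0.1,1],
    [0,0,0,0,0,0.2,1],
    [0,0,0,0,0,0.3,1],
    [0,0,0,0,0,0.4,1],
    [0,0,0,0,0,0.5,1],
    [0,0,0,0,0,0.6,1],
    [0,0,0,0,0,0.7,1],
    [0,0,0,0,0,0.8,1],
    [0,0,0,0,0,0.9,1],
    [0,0,0,0,0,1,1],
  ],
)

```text
clock: 43.1
tcp_pos: [0.5093, 0.2048, 0.1967]
tcp_rot: [179.9, 0.2, -45.0]
wrist_force: [0.4, -0.3, -2.1]
finger_gap: 0.0275
gripper_force: 55.0
```

Emit:
jog_arm(
  steps=[
    [0,0,0,0,0,0.08,1],
    [0,0,0,0,0,0.16,1],
    [0,0,0,0,0,0.24,1],
    [0,0,0,0,0,0.3,1],
    [0,0,0,0,0,0.34,1],
    [0,0,0,0,0,0.37,1],
    [0,0,0,0,0,0.385,1],
    [0,0,0,0,0,0.385,1],
    [0,0,0,0,0,0.385,1],
    [0,0,0,0,0,0.385,1],
  ],
)

```text
clock: 44.35
tcp_pos: [0.5092, 0.2048, 0.159]
tcp_rot: [179.9, 0.2, -45.0]
wrist_force: [-0.4, -0.4, -0.9]
finger_gap: 0.0276
gripper_force: 55.0
```

Emit:
jog_arm(
  steps=[
    [0,0,0,0,0,0.01,1],
    [0,0,0,0,0,0.01,1],
    [0,0,0,0,0,0.01,0.3],
    [0,0,0,0,0,0.01,0],
    [0,0,0,0,0,0.01,-0.36],
    [0,0,0,0,0,0.01,-0.36],
    [0,0,0,0,0,0.01,-0.36],
    [0,0,0,0,0,-0.05,-0.36],
    [0,0,0,0,0,-0.15,-0.36],
    [0,0,0,0,0,-0.3,-0.36],
  ],
)

```text
clock: 45.6
tcp_pos: [0.5092, 0.2048, 0.1898]
tcp_rot: [179.9, 0.2, -45.0]
wrist_force: [-0.2, -0.5, -0.3]
finger_gap: 0.06
gripper_force: 0.0
```

Emit:
jog_arm(
  steps=[
    [0,0,0,0,0,-0.1,-0.36],
    [0,0,0,0,0,-0.2,-0.36],
    [0,0,0,0,0,-0.35,-0.36],
    [0,0,0,0,0,-0.5,-0.36],
    [0,0,0,0,0,-0.65,-0.36],
    [0,0,0,0,0,-0.8,-0.36],
    [0,0,0,0,0,-0.9,-0.36],
    [0,0,0,0,0,-1,-0.36],
    [0,0,0,0,0,-1,-0.36],
    [0,0,0,0,0,-1,-0.36],
  ],
)

```text
clock: 46.85
tcp_pos: [0.5095, 0.2046, 0.2883]
tcp_rot: [179.9, 0.3, -45.0]
wrist_force: [0.7, 0.2, -0.2]
finger_gap: 0.0599
gripper_force: 0.0
```

Run:
```python
from h import *
p,d=arm.read_camera("side");cv2.imwrite("pics/side8.png",cv2.convertScaleAbs(p[100:400,130:430],alpha=1.4).repeat(2,0).repeat(2,1))
V=cloud("side",d).reshape(-1,3);T=V[(V[:,2]>.183)&(V[:,2]<.2)&(abs(V[:,0]-.51)<.03)&(abs(V[:,1]-.204)<.03)];print(len(T),rect(T),T.mean(0))
q=(V-OC)@RC;M=q[(abs(q[:,2]-.026)<.006)&(q[:,0]>-.02)&(q[:,0]<.165)&(abs(q[:,1])<.045)];print(np.percentile(M,[1,99],axis=0).round(4).tolist(),rect(M))
```

```text
193 [509.4 204.8  27.5  27.1  43.6] [0.50762598 0.20585092 0.18828815]
[[0.0008, -0.0332, 0.0209], [0.147, 0.0325, 0.0308]] [ 78.8  -0.7  68.4 159.7  89.8]
```

View pics/side8.png

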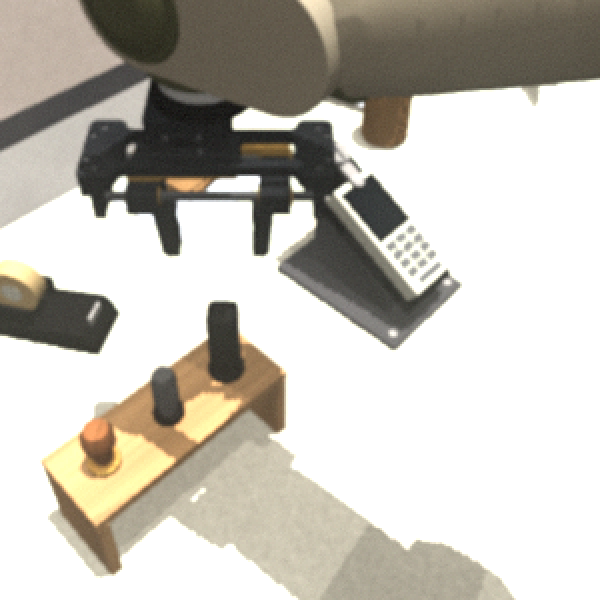

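The screwdriver stands upright in its hole, the other tools are unmoved, the terminal is seated under the catch, and the arm is clear of everything.

```bash
python3 -c "
from workcell import arm
print(arm.hand_in())"
```

```text
the job is handed in; nothing more can be done
None
```

The job is done and handed in at about 47 s of the 67 s limit: the terminal is seated on the cradle, the catch is turned to its stop over its head end, and the screwdriver is back upright in its rack hole; no verdict came back with the hand-in.

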